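# Open the kit carrier's gate and hold it for unloading

## Robot

A 7-joint arm with a two-finger parallel gripper is mounted at the origin on a cart in front of the work surface, level with it; the furniture and walls round the work are solid. World frame = base frame: x ahead of the robot, y to its left, z up, the work surface at z = 0. Lengths are in m, angles in rad, forces in N, time in s.
With the tool pointing down it reaches from about 0.35 to 0.775 m from the base axis. Payload 3.1 kg.
Tool frame: the origin (TCP) lies midway between the tips of the shut fingers; the grasp point (between the pads) lies 19 mm behind it; z points along the fingers, y is the line along which they close (so a half turn about z gives the same grasp; the last joint's range is limited). The gripper opens to 85 mm and grips with 20 to 120 N. Pads are 22 mm wide; open, the fingers measure 114 mm over their backs; the gripper's body (76 mm by 85 mm) begins 54 mm behind the grasp point. The pads swing forward as they close: fully open they stand 13 mm farther back than shut.
Start: joints at [1.196, 0.311, 0.014, 1.512, -0.004, 1.319, -0.027], TCP at [0.18, -0.52, 0.231] pointing down, gripper open.
Joint ranges: [-2.7, 2.7], [-0.3, 1.91], [-1.27, 1.3], [0.12, 2.57], [-1.44, 4.58], [0.2, 2.03], [-3.05, 3.05]. Speed limits (rad/s): [2.79, 2.79, 3.14, 3.14, 3.14, 3.14, 3.14].

## Interface

Orientations are given as [roll, pitch, yaw] about the fixed x, y, z axes, in that order (R = Rz(yaw) Ry(pitch) Rx(roll)).
In Python, from rig import bot gives the robot as it stands.
- The arm moves only by the tool play_rows, never from a script. Its arguments are lists of equal length, an entry for each row: "jaw": the closure in counts, from 0 (fully open) to 255 (shut); "translation": the shift along the tool's x, y, z in m, a list of three; "turn": the turn, a rotation vector about the tool's x, y, z in rad, a list of three. A call has 1 to 10 rows; each row shifts and turns the commanded pose from where the row before left it, along the tool's axes as they then stand; what a row does not reach is not made up. A row lasts 1/12 s, in which the tool goes at most 41.7 mm and 7.16 degrees, less where a joint would pass 70% of its speed; a pose out of reach is approached as far as the arm can. A call is refused whole if a number of a shift passes 0.0417 or a number of a turn 0.125, either way. A call with a gripper value outside its range is refused whole. The fingers move at their own pace and stop on an object; "squeeze" is the grip in N (left out, the last holds). Time passes only in rows, so rows that do not move let the fingers close. It gives the time, the measured TCP pose, the force, the opening and the grip force at its end, in the units of the state.
- bot.sense(): the state, without advancing time (a new reading comes with each control period).
- bot.get_image(name): name is "scene" or "top" or "wrist"; returns the picture (420x560x3 uint8, blue, green, red); there is no depth.
- bot.camera_info(name): a dict with "vertical_fov" (degrees; the focal length in pixels is half the picture's height over the tangent of half this angle, whatever the lens; pixels are square), "cx", "cy" (the principal point, pixels), "dist" ([k1, k2, p1, p2, k3] as OpenCV has them; the pictures are not rectified), "extrinsics" (4x4, takes a point from world to camera coordinates); the wrist camera has in their place "T_tool_cam" (4x4, takes a point from camera to tool coordinates, whose origin is the TCP and whose axes are the flange's). Camera axes: x right, y down, z forward; pixel columns grow to the right and rows downward; lengths in m; the calibration is good to about 2 mm. A picture is of the moment at which its call begins: read the wrist's pose just before it. camera_info takes no time and is no camera call.
- bot.sign_off(): hands the job in; it is judged then, once.
Trained networks look in the newest picture that a camera, given by its name, has taken for a name from the list of things; names that differ only in an ending like _2 or _b are one class to them, and where a whole thing is asked for, a point or a joint stands for the part that bears it (a point fixed in the world has none). Each returns a list of dicts, best first, with "score" (0 to 1); they miss things now and then, are a little off and sometimes report something else, mostly with a low value. They report only what shows in the picture. A call takes as long as a camera call.
- bot.look_for(camera, label): "xyz" ([x, y, z] in m, in world coordinates, good to about 4 mm: the middle of the surface that is visible of it).
- bot.silhouettes(camera, label): "region" (420x560 bool, what is visible of it).
The state is a dict: "t": time; "q": joint angles; "joint_velocities": joint speeds; "joint_torque": joint torques, N m; "tcp_pos": TCP position; "orientation": TCP orientation; "ft_force": force on the tool from outside, world axes, zero at the start; "torque": the same for the moment, N m; "gripper_width": opening from 0.0 (shut) to 1.0 (fully open); "gripper_force": force on a finger pad.
Only numpy, scipy, OpenCV 4.12 (cv2) and the standard library are available. Lean on these libraries where they do the work, as an engineer would, in place of code of your own. Each camera call takes 0.05 s, during which the arm holds its last target. There are 200 camera calls.

## Task

Get the kit carrier open for unloading: push its drawer fully home so that it is out of the gate's way, then squeeze the red safety bolt back against its lug until it clicks and stays. Next squeeze the yellow paddle on the gate against the black plate beside it, swing the gate out past its click stop until it stands clearly beyond square to the front, and finish while the fingers still hold the sprung gate there, wide open. Leave the white tin, dropper bottle, battery and yellow block around the carrier where they are.

Things in the scene. Friction and masses are not known exactly. Their poses are not given: they have to be found in the camera images.
- carrier: Kit carrier, a grey-blue case fixed to the worktop, 320 mm wide, 140 deep, roof at 100 (handle at the back and plunger block by the hinge to 113). Origin: centre of its underside; x from front to back, y to its left, z up; front face at x = -70 mm. Right half: light grey drawer; then a barred gate; at the far left a 50 mm wide latch post that stands out to x = -90 mm.
- drawer (a joint): Drawer position in m: 0 = fully home, front flush with the case; grows as it comes out (along the carrier's -x); starts at 0.035 to 0.065. Light friction (1 N); in the last 10 mm a spring ball must be pushed past (up to about 8 N), then it clicks home. While it is out, its left edge stops the gate short of square.
- drawer_pull (a point): Middle of the front of the drawer's black bar pull: 64 mm wide, 12 mm high, 72 mm above the worktop, 18 mm in front of the light grey drawer front (136 x 80 mm). Moves with the drawer.
- safety_bolt (a joint): Red safety bolt in m: 0 = shot in front of the gate's edge, 0.015 = drawn back (towards the carrier's +y). A spring ball clicks past the middle (up to about 6 N) and the bolt then stays where it is; drawn back past 0.0115 it clears the gate.
- bolt_tab (a point): Middle of the red tab of the safety bolt, on the latch post: an upright plate 6 mm thick along the carrier's y, 22 mm wide along x, from 102 to 142 mm above the worktop (this point at 122 mm). It moves along the carrier's +y towards the lug. Free room of 36 mm on its gate side.
- bolt_lug (a point): Middle of the fixed dark steel thumb lug, an upright plate of the same size (6 x 22 mm, top at 143 mm) 28 mm to the left (+y) of the red tab; squeeze tab and lug together: 34 mm over both at the start, 19 mm when the bolt is back. Fixed to the carrier, 159 mm left (+y) of the gate's hinge axis and 20 mm in front of it; free on its outer side.
- squeeze_latch (a joint): Yellow latch paddle in m: 0 = sprung out, its bar locking the gate to the latch post; 0.010 = squeezed fully in (2 N at the start, about 6.5 N at the end). The bar is clear above 0.007; it springs back when let go, so keep it squeezed until the gate has left the post.
- latch_paddle (a point): Middle of the yellow paddle on top of the gate near its free edge: an upright plate 6 mm thick along the gate, 22 mm wide across it, 100 to 142 mm above the worktop (this point at 122 mm), 83 mm from the hinge axis along the gate; moves 10 mm towards the black grip plate when squeezed.
- grip_plate (a point): Middle of the fixed black grip plate on the gate, 6 x 22 mm like the paddle, 96 to 142 mm above the worktop, 55 mm from the hinge axis along the gate; paddle and plate measure 34 mm over both, 24 mm when squeezed. Holding both is a firm grip on the gate.
- gate_swing (a joint): Gate angle in rad: 0 = shut, 1.57 = square to the front, stop at 1.83. Opens towards the front and round to the right (counter-clockwise from above). A spring always pulls it shut (0.03 N m shut, 0.12 N m wide open); a spring ball resists between 0.4 and 0.75 rad (peak about 0.25 N m) and then, if let go, the gate rests at about 1.05 rad.
- gate_hinge (a point): A point on the gate's upright hinge axis, 122 mm above the worktop, 4 mm in front of the case, 6 mm right of the carrier's middle. Fixed to the carrier.
- gate: The barred gate leaf with its grip plate and paddle, 108 mm long, 16 mm thick, 14 to 96 mm above the worktop. Origin on the hinge axis at worktop level; y points along the gate to its free edge (112 mm), -x to its outer face; the leaf, grip plate and paddle are centred at x = -8 mm.
- washer_tin: Round white tin, 70 mm across, 23 mm high, at the front left; origin under its middle. Leave it.
- glue_bottle: Brown dropper bottle with a black cap, 33 x 34 x 102 mm, standing to the right of the carrier; origin under its middle. Leave it.
- battery: Green and white AA cell, 14 x 50 x 14 mm, lying at the front left; origin under its middle. Leave it.
- nest_block: Yellow moulded block, 54 x 48 x 16 mm, lying at the front right; origin under its middle. Leave it.

How it is judged:
By the outcome, as a careful person would: the job done as asked, in the order asked, and still so for the second after the job is handed in, while the arm keeps its last pose, push and grip.
It also fails if it takes over 54 s, if anything falls off the work surface, if the arm or the gripper's body presses on something with over 40 N, if the wrist force passes 120 N, or if a joint passes its speed limit or range.

## Working session

There is one attempt and no reset: what is moved stays moved. The work goes in short steps, Python scripts to look and compute and a tool call to move; the robot and the scene stay as the last step left them, time stands still between calls to the robot, and variables do not carry over. Pictures are saved under pics/ and viewed, at most 10 in all, crops included, and the job is handed in when it is done.

Besides the shell and the picture viewer there is one more tool, called after "Request:" as name(argument=value, ...) on one line, values as JSON. play_rows: Moves the arm, as the interface text tells. Its arguments: {"type":"object","properties":{"jaw":{"type":"array"},"translation":{"type":"array"},"turn":{"type":"array"},"squeeze":{"type":"number"}},"required":["jaw","translation","turn"]}

```bash
ls; mkdir -p pics; python3 - <<'E'
from rig import bot
import cv2,numpy as np
s=bot.sense();print({k:np.round(v,3).tolist() for k,v in s.items()})
for c in ("scene","top"):
    cv2.imwrite(f"pics/{c}0.png",bot.get_image(c))
    for l in ["drawer_pull","bolt_tab","bolt_lug","latch_paddle","grip_plate","gate_hinge","carrier","washer_tin","glue_bottle","battery","nest_block"]:
        r=bot.look_for(c,l)[:2]
        print(c,l,[(np.round(d["xyz"],4).tolist(),round(d["score"],2)) for d in r])
E
```

```text
pics
{'t': 0.0, 'q': [1.196, 0.312, 0.014, 1.513, -0.004, 1.319, -0.027], 'joint_velocities': [0.0, -0.001, -0.001, -0.002, 0.001, 0.0, 0.001], 'joint_torque': [0.0, -37.992, 0.146, -23.059, 0.012, 0.014, 0.0], 'tcp_pos': [0.179, -0.519, 0.23], 'orientation': [-3.139, 0.0, 0.333], 'ft_force': [1.037, -0.169, -0.093], 'torque': [0.019, 0.002, -0.0], 'gripper_force': 0.0, 'gripper_width': 1.003}
scene drawer_pull [([0.5476, -0.0238, 0.0546], 0.62)]
scene bolt_tab [([0.4139, -0.1821, 0.0141], 0.69), ([0.5173, 0.1745, 0.1043], 0.64)]
scene bolt_lug [([0.5969, 0.0942, 0.1], 0.59)]
scene latch_paddle [([0.5434, 0.1334, 0.122], 0.46)]
scene grip_plate [([0.5411, 0.1047, 0.086], 0.79)]
scene gate_hinge [([0.5947, 0.0977, 0.0944], 0.79), ([0.5453, 0.1073, 0.0865], 0.43)]
scene carrier [([0.5422, 0.1042, 0.0864], 0.71), ([0.5994, 0.099, 0.1014], 0.67)]
scene washer_tin [([0.3921, 0.2989, 0.0258], 0.64), ([0.5412, 0.1333, 0.121], 0.31)]
scene glue_bottle [([0.5299, -0.229, 0.0497], 0.63)]
scene battery []
scene nest_block [([0.4139, -0.1794, 0.0149], 0.81), ([0.5952, 0.0934, 0.0948], 0.42)]
top drawer_pull [([0.5635, -0.0334, 0.0377], 0.9), ([0.6073, 0.0551, 0.0998], 0.31)]
top bolt_tab [([0.5187, 0.1736, 0.0824], 0.41)]
top bolt_lug [([0.6135, 0.0559, 0.0963], 0.6)]
top latch_paddle [([0.538, 0.1279, 0.143], 0.61)]
top grip_plate [([0.5505, 0.0997, 0.0984], 0.87)]
top gate_hinge [([0.6063, 0.0567, 0.1025], 0.92)]
top carrier [([0.6107, 0.0579, 0.1002], 0.86)]
top washer_tin [([0.3982, 0.2931, 0.0187], 0.59)]
top glue_bottle [([0.531, -0.231, 0.0592], 0.53)]
top battery [([0.3686, 0.201, 0.0176], 0.67)]
top nest_block [([0.4173, -0.1853, 0.0179], 0.61), ([0.5663, -0.0285, 0.0409], 0.4)]
```

View pics/scene0.png

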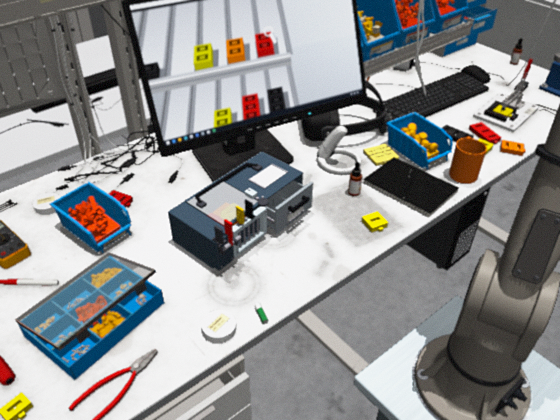

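View pics/top0.png

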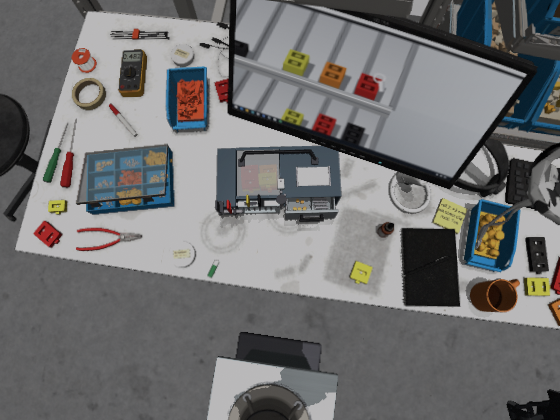

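The scene view shows the carrier at about (240,210), with the red tab near (229,232) and the drawer at about (295,200). In the top view the carrier spans about (218..340, 148..220). I'll enlarge both.

```bash
python3 - <<'E'
import cv2,numpy as np
a=cv2.imread("pics/scene0.png")[145:280,160:325];b=cv2.imread("pics/top0.png")[140:230,208:350]
a=cv2.resize(a,(792,int(135*4.8)),interpolation=cv2.INTER_CUBIC)[:598]
b=cv2.resize(b,None,fx=5.6,fy=5.6,interpolation=cv2.INTER_CUBIC)
cv2.imwrite("pics/a.png",a);cv2.imwrite("pics/b.png",b)
from rig import bot
for c in("scene","top"):
    i=bot.camera_info(c);print(c,i["vertical_fov"],i["cx"],i["cy"],i["dist"],np.round(i["extrinsics"],3).tolist())
print(bot.camera_info("wrist"))
E
```

```text
scene 43.032955459647646 276.31431185418205 208.5099733669335 [-0.03356637  0.          0.          0.          0.        ] [[-0.633, -0.774, 0.001, 0.365], [-0.502, 0.41, -0.761, 0.326], [0.589, -0.483, -0.648, 0.991], [0.0, 0.0, 0.0, 1.0]]
top 54.779759202114704 283.4468337400778 212.3478722101122 [-0.08192056  0.          0.          0.          0.        ] [[0.142, -0.99, -0.0, -0.039], [-0.964, -0.138, -0.228, 0.541], [0.226, 0.033, -0.974, 0.999], [0.0, 0.0, 0.0, 1.0]]
{'vertical_fov': 59.97163106420736, 'cx': 275.9132734269956, 'cy': 213.67336033027462, 'dist': array([0.02466875, 0.        , 0.        , 0.        , 0.        ]), 'T_tool_cam': array([[-3.23994374e-04, -9.58710665e-01, -2.84383116e-01,
         7.30534299e-02],
       [ 9.99999809e-01, -1.60920719e-04, -5.96793172e-04,
         6.54375328e-04],
       [ 5.26388843e-04, -2.84383255e-01,  9.58710534e-01,
        -1.42867893e-01],
       [ 0.00000000e+00,  0.00000000e+00,  0.00000000e+00,
         1.00000000e+00]])}
```

View pics/a.png

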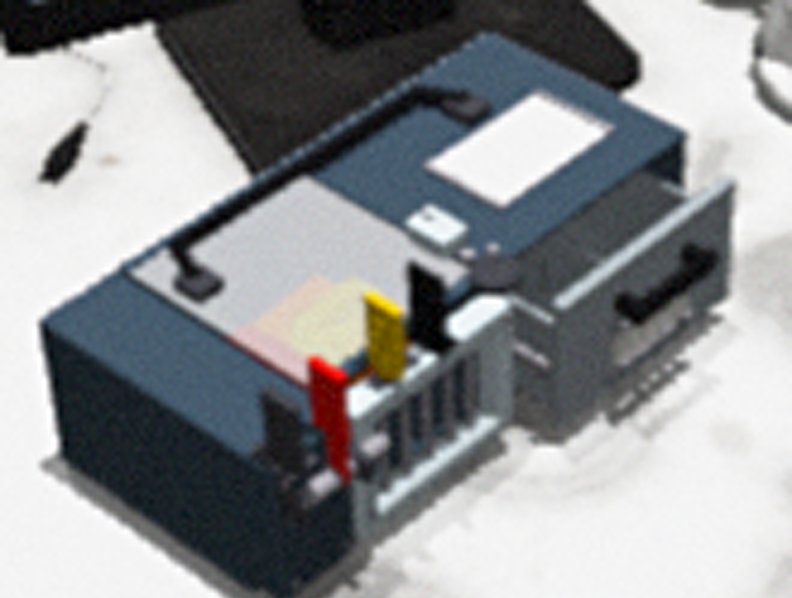

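View pics/b.png

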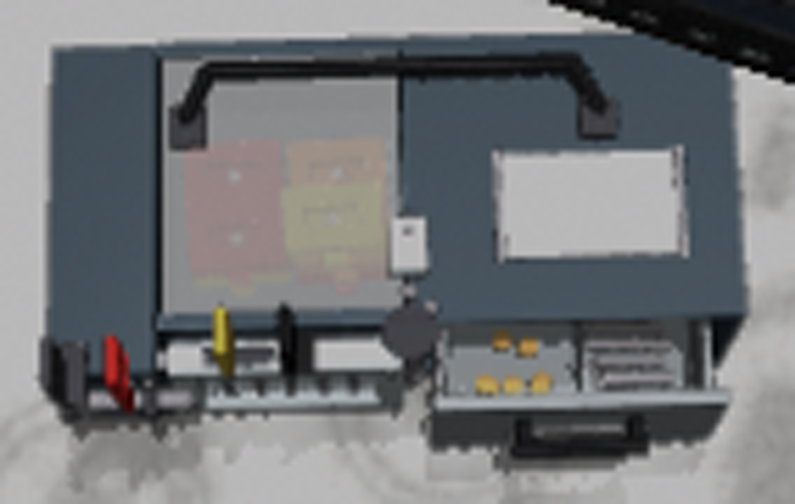

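Scene crop: roof corners are at (43,322), (490,32) and (685,133). Plate tops are lug (281,395), red (331,364), yellow (386,300) and black (429,269). Top crop: roof corners are at (50,47) and (747,315). I'll fit the carrier pose to these.

```bash
cat > h.py <<'E'
from rig import bot
import cv2,numpy as np
from scipy.optimize import least_squares
def proj(c,P,T=None):
    i=bot.camera_info(c);E=i["extrinsics"] if T is None else T
    f=210/np.tan(np.radians(i["vertical_fov"])/2)
    K=np.array([[f,0,i["cx"]],[0,f,i["cy"]],[0,0,1.]])
    return cv2.projectPoints(np.asarray(P,float).reshape(-1,1,3),cv2.Rodrigues(E[:3,:3])[0],E[:3,3],K,np.asarray(i["dist"]))[0][:,0]
def W(p,L):
    L=np.asarray(L,float);c,s=np.cos(p[2]),np.sin(p[2])
    return np.stack([p[0]+c*L[...,0]-s*L[...,1],p[1]+s*L[...,0]+c*L[...,1],L[...,2]],-1)
E
python3 - <<'E'
from h import *
S=[((43,322),(70,160,100)),((490,32),(70,-160,100)),((685,133),(-70,-160,100)),((281,395),(-94,153,143)),((331,364),(-94,125,142)),((386,300),(-82,77,142)),((429,269),(-82,49,142))]
T=[((50,47),(70,160,100)),((747,315),(-70,-160,100))]
us=np.array([s[0] for s in S])/4.8+[160,145]-.4; ut=np.array([s[0] for s in T])/5.6+[208,140]-.4
ls=np.array([s[1] for s in S])/1e3; lt=np.array([s[1] for s in T])/1e3
g=lambda p:np.r_[(proj("scene",W(p,ls))-us).ravel(),(proj("top",W(p,lt))-ut).ravel()]
r=least_squares(g,[.61,.05,0],loss="soft_l1");p=r.x;print(p.round(4),g(p).reshape(-1,2).round(1).tolist())
for n,l in dict(tab=(-94,125,122),lug=(-94,153,122),pad=(-82,77,122),plate=(-82,49,122),hinge=(-74,-6,122),dpull0=(-88,-80,72)).items(): print(n,W(p,np.array(l)/1e3).round(4))
# drawer front top edge corners in scene crop (735,180),(558,308); pull ends
u=np.array([[735,180],[558,308]])/4.8+[160,145]-.4
for s in np.arange(.03,.075,.005): print(s.round(3),(proj("scene",W(p,np.array([[-.07-s,-.154,.09],[-.07-s,-.018,.09]])))-u).round(1).tolist())
E
```

```text
[0.6379 0.0665 0.1714] [[-1.2, -0.8], [-0.2, -0.4], [0.9, -0.6], [0.6, 0.3], [-0.2, 0.4], [-0.0, 0.2], [-0.2, 0.4], [-0.1, 0.0], [0.3, -0.0]]
tab [0.5239 0.1737 0.122 ]
lug [0.5191 0.2012 0.122 ]
pad [0.5439 0.1284 0.122 ]
plate [0.5487 0.1008 0.122 ]
hinge [0.566 0.048 0.122]
dpull0 [ 0.5648 -0.0273  0.072 ]
0.03 [[-1.7, -1.3], [-0.9, -1.1]]
0.035 [[-0.1, -0.5], [0.7, -0.2]]
0.04 [[1.5, 0.3], [2.3, 0.8]]
0.045 [[3.1, 1.1], [4.0, 1.7]]
0.05 [[4.8, 1.9], [5.6, 2.6]]
0.055 [[6.4, 2.7], [7.3, 3.5]]
0.06 [[8.0, 3.6], [9.0, 4.5]]
0.065 [[9.7, 4.4], [10.6, 5.4]]
0.07 [[11.3, 5.2], [12.3, 6.3]]
```

```bash
cat >> h.py <<'E'
from scipy.spatial.transform import Rotation as Ro
P=np.array([.6379,.0665,.1714])
def go(l,yaw=P[2]):
    "delta to carrier-local target (m): turn about tool z first, then shift in the new tool axes"
    s=bot.sense();tw=W(P,np.array(l));e=s["orientation"]
    R=Ro.from_euler("xyz",[np.pi,0,yaw]);Rc=Ro.from_euler("xyz",e)
    d=tw-s["tcp_pos"];c,n=np.cos(P[2]),np.sin(P[2]);q=s["tcp_pos"]-np.r_[P[:2],0]
    print("t",round(s["t"],2),"local now",np.round([c*q[0]+n*q[1],-n*q[0]+c*q[1],q[2]],4),"e",np.round(e,3),"turn",(Rc.inv()*R).as_rotvec().round(4),"shift(after turn)",R.inv().apply(d).round(4),"F",np.round(s["ft_force"],1),"w",round(s["gripper_width"],3),round(s["gripper_force"],1),"q",np.round(s["q"],2))
E
python3 -c "
from h import *
go((-.166,-.086,.23));go((-.166,-.086,.06))"
```

```text
t 1.2 local now [-0.5515 -0.4996  0.2313] e [3.142 0.    0.333] turn [0.     0.     0.1615] shift(after turn) [ 0.3855 -0.4136  0.0013] F [0.4 0.  0.1] w 1.001 0.0 q [ 1.2   0.31  0.01  1.51 -0.    1.32 -0.03]
t 1.2 local now [-0.5515 -0.4996  0.2313] e [3.142 0.    0.333] turn [0.     0.     0.1615] shift(after turn) [ 0.3855 -0.4136  0.1713] F [0.4 0.  0.1] w 1.001 0.0 q [ 1.2   0.31  0.01  1.51 -0.    1.32 -0.03]
```

Request:
play_rows(jaw=[255,255,255,255,255,255,255,255,255,255], translation=[[0,0,0],[0,0,0],[0.02,-0.021,0],[0.02,-0.021,0],[0.02,-0.021,0],[0.02,-0.021,0],[0.02,-0.021,0],[0.02,-0.021,0],[0.02,-0.021,0],[0.02,-0.021,0]], turn=[[0,0,0.081],[0,0,0.081],[0,0,0],[0,0,0],[0,0,0],[0,0,0],[0,0,0],[0,0,0],[0,0,0],[0,0,0]], squeeze=40)

```text
t: 2.03
tcp_pos: [0.3094, -0.3258, 0.2315]
orientation: [3.141, -0.0, 0.171]
ft_force: [0.9, -0.2, 0.5]
gripper_width: 0.003
gripper_force: 0.0
```

Request:
play_rows(jaw=[255,255,255,255,255,255,255,255,255,255], translation=[[0.02,-0.021,0],[0.02,-0.021,0],[0.02,-0.021,0],[0.02,-0.021,0],[0.02,-0.021,0],[0.02,-0.021,0],[0.02,-0.021,0],[0.02,-0.021,0],[0.02,-0.021,0],[0,0,0]], turn=[[0,0,0],[0,0,0],[0,0,0],[0,0,0],[0,0,0],[0,0,0],[0,0,0],[0,0,0],[0,0,0],[0,0,0]])

```text
t: 2.87
tcp_pos: [0.4572, -0.103, 0.2318]
orientation: [-3.138, -0.004, 0.182]
ft_force: [0.6, 0.7, -0.4]
gripper_width: -0.001
gripper_force: 0.0
```

```bash
python3 -c "
from h import *
go((-.166,-.086,.06))
bot.get_image('wrist')
for c in ('scene','top'):
  bot.get_image(c)
  print([np.round(d['xyz'],4) for d in bot.look_for(c,'drawer_pull')])
for s in (.035,.04):print(W(P,np.array([-.088-s,-.086,.072])))"
```

```text
t 2.87 local now [-0.2069 -0.1362  0.2318] e [-3.138 -0.004  0.182] turn [-0.0039 -0.0042  0.0102] shift(after turn) [ 0.0409 -0.0502  0.1718] F [ 0.6  0.7 -0.4] w -0.001 0.0 q [ 0.52  0.16 -0.38  1.71  0.06  1.28 -1.26]
[array([ 0.5471, -0.0195,  0.0542])]
[array([ 0.5626, -0.0346,  0.0347])]
[ 0.53137066 -0.03921896  0.072     ]
[ 0.52644392 -0.04007177  0.072     ]
```

Request:
play_rows(jaw=[255,255,255,255,255,255,255,255,255,255], translation=[[0.01,-0.0125,0],[0.01,-0.0125,0],[0.01,-0.0125,0],[0.01,-0.0125,0.02],[0,0,0.03],[0,0,0.03],[0,0,0.03],[0,0,0.03],[0,0,0.03],[0,0,0]], turn=[[0,0,0.01],[0,0,0],[0,0,0],[0,0,0],[0,0,0],[0,0,0],[0,0,0],[0,0,0],[0,0,0],[0,0,0]])

```text
t: 3.95
tcp_pos: [0.4795, -0.0559, 0.056]
orientation: [-3.139, 0.012, 0.158]
ft_force: [-0.9, -1.0, -0.6]
gripper_width: 0.002
gripper_force: 0.0
```

```bash
python3 -c "
from h import *
go((-.104,-.086,.06))"
```

```text
t 3.95 local now [-0.1769 -0.0936  0.056 ] e [-3.139  0.012  0.158] turn [-0.0028  0.0125 -0.0133] shift(after turn) [ 0.0729 -0.0076 -0.004 ] F [-0.9 -1.  -0.6] w 0.002 0.0 q [ 0.39  0.39 -0.38  1.9   0.18  0.89 -1.5 ]
```

Request:
play_rows(jaw=[255,255,255,255,255,255,255,255,255,255], translation=[[0.007,-0.004,-0.002],[0.007,-0.004,-0.002],[0.007,0,0],[0.007,0,0],[0.007,0,0],[0.007,0,0],[0.007,0,0],[0.007,0,0],[0.007,0,0],[0,0,0]], turn=[[0,0.012,-0.013],[0,0,0],[0,0,0],[0,0,0],[0,0,0],[0,0,0],[0,0,0],[0,0,0],[0,0,0],[0,0,0]])

```text
t: 4.78
tcp_pos: [0.5469, -0.0357, 0.0657]
orientation: [3.142, -0.012, 0.174]
ft_force: [-0.5, -0.3, 0.4]
gripper_width: 0.001
gripper_force: 0.4
```

```bash
python3 -c "
from h import *
go((-.099,-.086,.06))"
```

```text
t 4.78 local now [-0.1071 -0.0852  0.0657] e [ 3.142 -0.012  0.174] turn [ 0.0001 -0.0115  0.0025] shift(after turn) [0.0081 0.0008 0.0057] F [-0.5 -0.3  0.4] w 0.001 0.4 q [ 0.32  0.48 -0.38  1.74  0.21  0.95 -1.54]
```

Request:
play_rows(jaw=[255,255,255,255,255,255], translation=[[0.003,0,0.002],[0.003,0,0.002],[0.003,0,0.002],[0.002,0,0],[0.002,0,0],[0,0,0]], turn=[[0,-0.011,0],[0,0,0],[0,0,0],[0,0,0],[0,0,0],[0,0,0]])

```text
t: 5.28
tcp_pos: [0.5544, -0.0344, 0.0589]
orientation: [3.142, 0.01, 0.173]
ft_force: [-9.7, -2.0, 6.4]
gripper_width: 0.002
gripper_force: 4.9
```

```bash
python3 -c "
from h import *
go((-.099,-.086,.06))"
```

```text
t 5.28 local now [-0.0995 -0.0852  0.0589] e [3.142 0.01  0.173] turn [0.     0.0098 0.0019] shift(after turn) [ 0.0005  0.0008 -0.0011] F [-9.7 -2.   6.4] w 0.002 4.9 q [ 0.3   0.51 -0.37  1.7   0.22  0.98 -1.55]
```

Request:
play_rows(jaw=[255,255,255,255,255], translation=[[0.002,0,-0.001],[0.002,0,0],[0.002,0,0],[0,0,0],[0,0,0]], turn=[[0,0.008,0],[0,0,0],[0,0,0],[0,0,0],[0,0,0]])

```text
t: 5.7
tcp_pos: [0.5544, -0.0344, 0.0589]
orientation: [-3.141, 0.014, 0.173]
ft_force: [-19.1, -3.0, 11.8]
gripper_width: -0.001
gripper_force: 9.7
```

```bash
python3 -c "
from h import *
go((-.099,-.086,.06))"
```

```text
t 5.7 local now [-0.0994 -0.0852  0.0589] e [-3.141  0.014  0.173] turn [-0.0002  0.0141  0.0013] shift(after turn) [ 0.0004  0.0008 -0.0011] F [-19.1  -3.   11.8] w -0.001 9.7 q [ 0.3   0.52 -0.37  1.7   0.22  0.98 -1.55]
```

Request:
play_rows(jaw=[255,255,200,76,76,76,76,76,76,76], translation=[[-0.01,0,0],[-0.015,0,0],[-0.015,0,-0.01],[0,0,-0.025],[0,0,-0.025],[0,0,-0.03],[0,0,-0.03],[0,-0.01,-0.02],[0,-0.02,0],[0,-0.02,0]], turn=[[0,0,0],[0,0,0],[0,0,0],[0,0,0],[0,0,0],[0,0,0],[0,0,0],[0,0,0],[0,0,0],[0,0,0]])

```text
t: 6.53
tcp_pos: [0.5181, 0.01, 0.203]
orientation: [3.141, -0.016, 0.172]
ft_force: [-0.3, 0.2, -0.7]
gripper_width: 0.703
gripper_force: 0.0
```

```bash
python3 -c "
from h import *
go((-.094,.1465,.2))
a=bot.get_image('scene')[145:280,160:325]
cv2.imwrite('pics/a2.png',cv2.resize(a,(640,524),interpolation=cv2.INTER_CUBIC))"
```

```text
t 6.53 local now [-0.1277 -0.0352  0.203 ] e [ 3.141 -0.016  0.172] turn [ 0.0008 -0.0161  0.0002] shift(after turn) [ 0.0337 -0.1817  0.003 ] F [-0.3  0.2 -0.7] w 0.703 0.0 q [ 0.3   0.28 -0.44  1.65  0.13  1.22 -1.57]
```

View pics/a2.png

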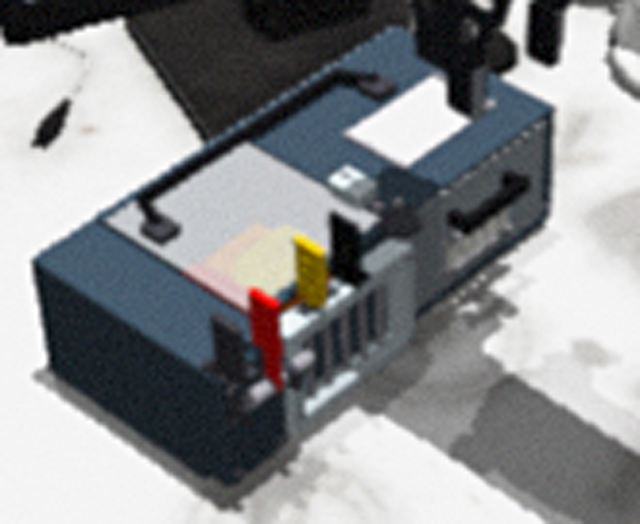

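The drawer front, around (490,205), is now flush with the case. The red tab (267,335), lug (228,345), yellow paddle (312,272) and black plate (345,247) haven't moved. The bolt is next.

Request:
play_rows(jaw=[76,76,76,76,76,76,76,76,76,76], translation=[[0.004,-0.023,0],[0.004,-0.023,0],[0.004,-0.023,0],[0.004,-0.023,0],[0.004,-0.023,0],[0.004,-0.023,0],[0.005,-0.023,0],[0.005,-0.021,0],[0,0,0],[0,0,0]], turn=[[0,-0.016,0],[0,0,0],[0,0,0],[0,0,0],[0,0,0],[0,0,0],[0,0,0],[0,0,0],[0,0,0],[0,0,0]])

```text
t: 7.42
tcp_pos: [0.5176, 0.1972, 0.2004]
orientation: [-3.14, 0.006, 0.178]
ft_force: [-0.1, -0.2, 0.0]
gripper_width: 0.705
gripper_force: 0.0
```

```bash
python3 -c "
from h import *
go((-.094,.1465,.112))
R=Ro.from_euler('xyz',bot.sense()['orientation']).as_matrix();s=bot.sense();T=np.eye(4);T[:3,:3]=R;T[:3,3]=s['tcp_pos']
im=bot.get_image('wrist');T=np.linalg.inv(T@bot.camera_info('wrist')['T_tool_cam'])
pts=np.array([(-94,125,142),(-94,153,143),(-82,77,142),(-82,49,142),(-74,-6,113)])/1e3
u=proj('wrist',W(P,pts),T);print(u.round(0).tolist())
for x in u: cv2.circle(im,tuple(int(v) for v in x),3,(255,0,255),1)
cv2.imwrite('pics/w1.png',im)"
```

```text
t 7.42 local now [-0.0962  0.1493  0.2004] e [-3.14   0.006  0.178] turn [-0.0015  0.006   0.0065] shift(after turn) [0.0022 0.0028 0.0884] F [-0.1 -0.2  0. ] w 0.705 0.0 q [-0.02  0.39 -0.51  1.53  0.19  1.28 -1.95]
[[317.0, 232.0], [269.0, 232.0], [401.0, 213.0], [451.0, 213.0], [519.0, 188.0]]
```

View pics/w1.png

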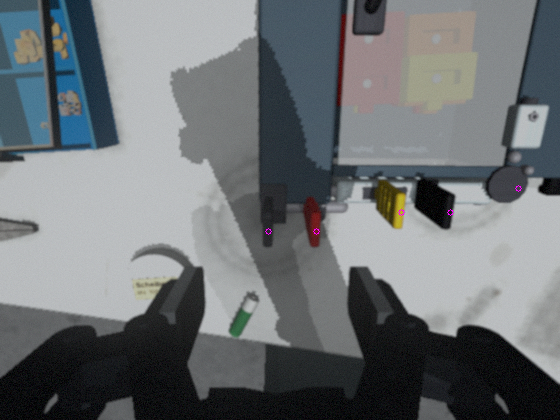

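The projected points fall on the tops of the plates: lug (269,232), red (317,232), yellow (401,213), black (451,213). Lateral agreement is about 1 mm, so I'll descend.

Request:
play_rows(jaw=[76,76,76,76,76,76,76], translation=[[0.002,0.0015,0.01],[0.002,0.0013,0.02],[0,0,0.02],[0,0,0.02],[0,0,0.018],[0,0,0],[0,0,0]], turn=[[0,0.006,0.006],[0,0,0],[0,0,0],[0,0,0],[0,0,0],[0,0,0],[0,0,0]])

```text
t: 8.05
tcp_pos: [0.5217, 0.1908, 0.1117]
orientation: [3.14, 0.003, 0.166]
ft_force: [-0.3, 0.4, 0.7]
gripper_width: 0.7
gripper_force: 0.0
```

```bash
python3 -c "
from h import *
go((-.092,.1465,.112))"
```

```text
t 8.05 local now [-0.0933  0.1423  0.1117] e [3.14e+00 3.00e-03 1.66e-01] turn [ 0.0012  0.003  -0.0058] shift(after turn) [ 0.0013 -0.0042 -0.0003] F [-0.3  0.4  0.7] w 0.7 0.0 q [-0.02  0.47 -0.49  1.65  0.24  1.09 -1.99]
```

Request:
play_rows(jaw=[76,76,100,120,140,160,180,200,220,235], translation=[[0.001,-0.004,0],[0,0,0],[0,0,0],[0,0,0],[0,0,0],[0,0,0],[0,0,0],[0,0,0],[0,0,0],[0,0,0]], turn=[[0,0,-0.005],[0,0,0],[0,0,0],[0,0,0],[0,0,0],[0,0,0],[0,0,0],[0,0,0],[0,0,0],[0,0,0]], squeeze=25)

```text
t: 8.88
tcp_pos: [0.5227, 0.197, 0.1129]
orientation: [-3.141, -0.0, 0.173]
ft_force: [1.7, -2.0, 3.7]
gripper_width: 0.213
gripper_force: 25.6
```

```bash
python3 -c "
from h import *
go((-.092,.1465,.112))"
```

```text
t 8.88 local now [-0.0912  0.1482  0.1129] e [-3.141 -0.     0.173] turn [-0.0001 -0.0003  0.0012] shift(after turn) [-0.0008  0.0017  0.0009] F [ 1.7 -2.   3.7] w 0.213 25.6 q [-0.03  0.47 -0.49  1.64  0.24  1.09 -1.99]
```

The opening is 18 mm, so the bolt is fully back. Next I open the jaws, lift and move over to the paddle.

Request:
play_rows(jaw=[235,76,76,76,76,76,100,100,100,100], translation=[[0,0,0],[0,0,0],[0,0,0],[0,0,-0.02],[0,0,-0.025],[0.002,0.022,-0.015],[0.002,0.022,0],[0.002,0.022,0],[0.002,0.022,0],[0,0,0]], turn=[[0,0,0],[0,0,0],[0,0,0],[0,0,0],[0,0,0],[0,0,0],[0,0,0],[0,0,0],[0,0,0],[0,0,0]])

```text
t: 9.72
tcp_pos: [0.5463, 0.1054, 0.1716]
orientation: [3.137, 0.002, 0.165]
ft_force: [-0.8, -1.7, -0.3]
gripper_width: 0.607
gripper_force: 0.0
```

```bash
python3 -c "
from h import *
go((-.080,.058,.112))
R=Ro.from_euler('xyz',bot.sense()['orientation']).as_matrix();s=bot.sense();T=np.eye(4);T[:3,:3]=R;T[:3,3]=s['tcp_pos']
im=bot.get_image('wrist');T=np.linalg.inv(T@bot.camera_info('wrist')['T_tool_cam'])
pts=np.array([(-94,140,142),(-94,153,143),(-82,77,142),(-82,49,142),(-74,-6,113)])/1e3
u=proj('wrist',W(P,pts),T);print(u.round(0).tolist())
for x in u: cv2.circle(im,tuple(int(v) for v in x),3,(255,0,255),1)
cv2.imwrite('pics/w2.png',im)"
```

```text
t 9.72 local now [-0.0836  0.0539  0.1716] e [3.137e+00 2.000e-03 1.650e-01] turn [ 0.0042  0.0024 -0.0062] shift(after turn) [ 0.0036 -0.0041  0.0596] F [-0.8 -1.7 -0.3] w 0.607 0.0 q [ 0.12  0.41 -0.47  1.57  0.2   1.21 -1.79]
[[108.0, 275.0], [82.0, 276.0], [230.0, 252.0], [284.0, 252.0], [378.0, 219.0]]
```

View pics/w2.png

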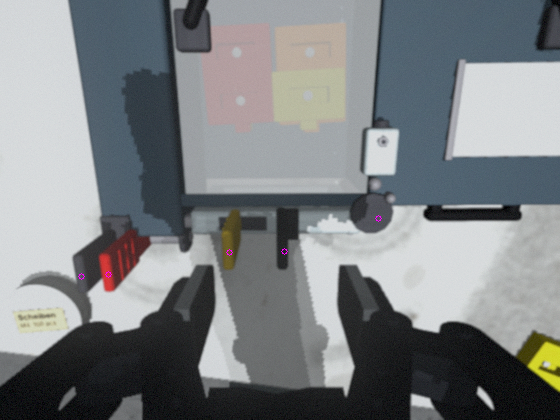

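The red tab (125,258) now sits against the lug and stays there. The yellow paddle (230,240) and black plate (286,240) lie between the fingers. I'll descend and squeeze.

Request:
play_rows(jaw=[100,100,100,100,100,100], translation=[[0.002,-0.002,0.01],[0.001,-0.001,0.02],[0,0,0.02],[0,0,0.01],[0,0,0],[0,0,0]], turn=[[0,0,0],[0,0,0],[0,0,0],[0,0,0],[0,0,0],[0,0,0]])

```text
t: 10.27
tcp_pos: [0.5467, 0.1164, 0.1118]
orientation: [-3.141, 0.003, 0.175]
ft_force: [0.5, -0.1, 0.5]
gripper_width: 0.609
gripper_force: 0.0
```

```bash
python3 -c "
from h import *
go((-.080,.058,.112))"
```

```text
t 10.27 local now [-0.0813  0.0647  0.1118] e [-3.141e+00  3.000e-03  1.750e-01] turn [-0.0008  0.0028  0.0035] shift(after turn) [ 0.0013  0.0067 -0.0002] F [ 0.5 -0.1  0.5] w 0.609 0.0 q [ 0.1   0.47 -0.47  1.64  0.23  1.09 -1.83]
```

Request:
play_rows(jaw=[100,100,120,140,160,175,190,205,225,235], translation=[[0.001,0.006,0],[0,0,0],[0,0,0],[0,0,0],[0,0,0],[0,0,0],[0,0,0],[0,0,0],[0,0,0],[0,0,0]], turn=[[0,0,0.003],[0,0,0],[0,0,0],[0,0,0],[0,0,0],[0,0,0],[0,0,0],[0,0,0],[0,0,0],[0,0,0]], squeeze=45)

```text
t: 11.1
tcp_pos: [0.5504, 0.1113, 0.1141]
orientation: [-3.139, -0.002, 0.17]
ft_force: [-0.9, 2.8, 7.3]
gripper_width: 0.257
gripper_force: 44.2
```

```bash
python3 -c "
from h import *
go((-.080,.058,.112))"
```

```text
t 11.1 local now [-0.0786  0.0591  0.1141] e [-3.139e+00 -2.000e-03  1.700e-01] turn [-0.0025 -0.002  -0.0012] shift(after turn) [-0.0014  0.0011  0.0021] F [-0.9  2.8  7.3] w 0.257 44.2 q [ 0.11  0.47 -0.47  1.64  0.23  1.09 -1.82]
```

Request:
play_rows(jaw=[235,235,235,235,235], translation=[[-0.0065,0.0008,-0.001],[-0.0065,0.0008,-0.001],[-0.0065,0.0008,0],[-0.0065,0.0008,0],[0,0,0]], turn=[[0,0,-0.1],[0,0,-0.1],[0,0,-0.1],[0,0,-0.1],[0,0,0]])

```text
t: 11.52
tcp_pos: [0.5267, 0.0999, 0.1143]
orientation: [-3.14, -0.003, 0.574]
ft_force: [3.8, 4.9, -4.5]
gripper_width: 0.262
gripper_force: 45.1
```

```bash
cat >> h.py <<'E'
def gate():
    s=bot.sense();H=W(P,np.array([-.074,-.006,0]));d=s["tcp_pos"]-H;y=s["orientation"][2];g=y-P[2]
    r=[np.cos(y)*d[0]+np.sin(y)*d[1],-np.sin(y)*d[0]+np.cos(y)*d[1]]
    print("tool gate angle",round(g,3),"r in gate frame",np.round(r,4),"z",round(s["tcp_pos"][2],4))
E
python3 -c "
from h import *
gate();go((-.080,.058,.112))"
```

```text
tool gate angle 0.403 r in gate frame [-0.0048  0.0649] z 0.1143
t 11.52 local now [-0.1039  0.0518  0.1143] e [-3.14e+00 -3.00e-03  5.74e-01] turn [-0.0025 -0.0028  0.403 ] shift(after turn) [ 0.0239 -0.0062  0.0023] F [ 3.8  4.9 -4.5] w 0.262 45.1 q [ 0.21  0.44 -0.56  1.71  0.26  1.07 -1.43]
```

Request:
play_rows(jaw=[235,235,235,235,235,235,235,235,235,235], translation=[[-0.0065,0.0008,0],[-0.0065,0.0008,0],[-0.0065,0.0008,0],[-0.0065,0.0008,0],[-0.0065,0.0008,0],[-0.0065,0.0008,0],[-0.0065,0.0008,0],[-0.0065,0.0008,0],[-0.0065,0.0008,0],[0,0,0]], turn=[[0,0,-0.1],[0,0,-0.1],[0,0,-0.1],[0,0,-0.1],[0,0,-0.1],[0,0,-0.1],[0,0,-0.1],[0,0,-0.1],[0,0,-0.1],[0,0,0]])

```text
t: 12.35
tcp_pos: [0.5017, 0.0503, 0.1143]
orientation: [3.139, -0.006, 1.475]
ft_force: [8.1, 8.7, -8.6]
gripper_width: 0.262
gripper_force: 48.3
```

```bash
python3 -c "
from h import *
gate();go((-.080,.058,.112))"
```

```text
tool gate angle 1.303 r in gate frame [-0.0038  0.0642] z 0.1143
t 12.35 local now [-0.1369  0.0073  0.1143] e [ 3.139 -0.006  1.475] turn [-0.0018 -0.0072  1.3033] shift(after turn) [ 0.0569 -0.0507  0.0023] F [ 8.1  8.7 -8.6] w 0.262 48.3 q [ 0.46  0.42 -0.76  1.79  0.32  1.06 -0.51]
```

Request:
play_rows(jaw=[235,235,235,235,235,235,235], translation=[[-0.0065,0.0012,0.0005],[-0.0065,0.0012,0.0005],[-0.0065,0.0012,0],[-0.0065,0.001,0],[-0.002,0,0],[0,0,0],[0,0,0]], turn=[[0,0,-0.1],[0,0,-0.1],[0,0,-0.1],[0,0,-0.1],[0,0,-0.03],[0,0,0],[0,0,0]])

```text
t: 12.93
tcp_pos: [0.5071, 0.0238, 0.1142]
orientation: [3.139, -0.004, 1.903]
ft_force: [3.4, 8.0, 1.1]
gripper_width: 0.259
gripper_force: 49.2
```

```bash
python3 -c "
from h import *
gate();go((-.080,.058,.112))
a=bot.get_image('scene')[130:310,140:380];b=bot.get_image('top')[140:260,190:350]
cv2.imwrite('pics/f.png',np.vstack([cv2.resize(a,(400,300),interpolation=cv2.INTER_CUBIC),cv2.resize(b,(400,300),interpolation=cv2.INTER_CUBIC)]))"
```

```text
tool gate angle 1.732 r in gate frame [-0.0036  0.0636] z 0.1142
t 12.93 local now [-0.1362 -0.0197  0.1142] e [ 3.139 -0.004  1.903] turn [-1.3000e-03 -5.3000e-03  1.7316e+00] shift(after turn) [ 0.0562 -0.0777  0.0022] F [3.4 8.  1.1] w 0.259 49.2 q [ 0.57  0.46 -0.85  1.77  0.38  1.08 -0.08]
```

View pics/f.png

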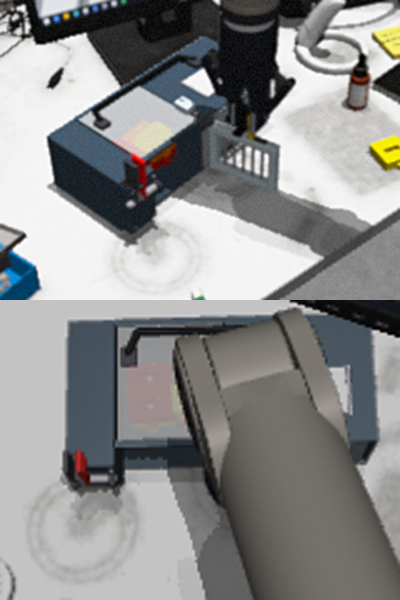

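The gate stands wide open, between (210,150) and (278,185) in the scene part, with the fingers still holding it at about 1.73 rad. The red bolt is still back against its lug, at about (82,465) in the top part. I'll hand it in.

```bash
python3 -c "
from rig import bot
print(bot.sign_off())"
```

```text
the job is handed in; nothing more can be done
None
```

I handed the job in at about 13 s of the 54 s allowed: drawer pushed home, red bolt drawn back and staying there, gate held open at about 1.73 rad (99°); the tin, bottle, battery and block were not touched.

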